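# Rock-check of a ball-seated platen

## Robot

A 6-joint arm with a two-finger parallel gripper is mounted at the origin on a cart in front of the work surface, level with it; the furniture and walls round the work are solid. World frame = base frame: x ahead of the robot, y to its left, z up, the work surface at z = 0. Lengths are in m, angles in rad, forces in N, time in s.
With the tool pointing down it reaches from about 0.35 to 0.975 m from the base axis. Payload 4.9 kg.
Tool frame: the origin (TCP) lies on the centre line of the jaws, within the pads' length; the fingertips stand 22 mm ahead of it and the grasp point (between the pads) lies 3 mm ahead of it (manip.tcp_to_tips is the distance from the TCP to the fingertips, in m); z points along the fingers, x is the direction in which the jaws open and shut, and the axes are right-handed (so a half turn about z gives the same grasp; the last joint's range is limited). The gripper opens to 85 mm and grips with 20 to 120 N. Pads are 22 mm wide; open, the fingers measure 114 mm over their backs; the gripper's body (76 mm by 85 mm) begins 54 mm behind the grasp point. The pads swing forward as they close: fully open they stand 13 mm farther back than shut.
Start: joints at [-1.444, 0.053, 1.613, -0, 1.476, -0.119], TCP at [0.152, -0.606, 0.253] pointing down, gripper open.
Joint ranges: [-3.01, 3.01], [-1.01, 2.22], [0.06, 2.58], [-1.02, 4.17], [0.09, 2.62], [-3.14, 3.14]. Speed limits (rad/s): [2.57, 2.57, 3.14, 3.14, 3.14, 3.14].

## Interface

Orientations are given as a unit quaternion [w, x, y, z].
In Python, from plant import manip gives the robot as it stands.
- The arm moves only by the shell command python3 -m pendant 'ROWS'. ROWS is a JSON object of lists of equal length, an entry for each row: "linear": the shift along the tool's x, y, z in cm, a list of three; "rotation": the turn, a rotation vector about the tool's x, y, z in degrees, a list of three; "grip": the closure, from 0 (fully open) to 1 (shut). A call has exactly 10 rows; each row is the pose to reach, as a shift and turn from the pose commanded when the call began, along the tool's axes at that moment; what a row does not reach only later rows make up. A row lasts 1/12 s, in which the tool goes at most 41.7 mm and 7.16 degrees, less where a joint would pass 70% of its speed; a pose out of reach is approached as far as the arm can. A call with a gripper value outside its range is refused whole. The fingers move at their own pace and stop on an object; the grip force is fixed at half the most. Time passes only in rows, so rows that repeat a pose let the fingers close, or fill a call up. It gives the time, the measured TCP pose, the force and the opening at its end, in the units of the state.
- manip.state(): the state, without advancing time (a new reading comes with each control period).
- manip.grab_frame(name): name is "scene" or "side" or "wrist"; returns the picture (384x512x3 uint8, red, green, blue); there is no depth.
- manip.calibration(name): a dict with "fx", "fy", "cx", "cy" (pixels), "k1" (the pictures are not rectified: a ray, as slopes to the right and down, at radius r is drawn at 1 + k1 r^2 times it, then the intrinsics apply), "cam_to_world" (4x4, takes a point from camera to world coordinates). Camera axes: x right, y up, looking along -z (the intrinsics and any distortion apply to the point x, -y, -z); pixel columns grow to the right and rows downward; lengths in m; the calibration is good to about 2 mm. A picture is of the moment at which its call begins: read the wrist's pose just before it. calibration takes no time and is no camera call; for the wrist camera it gives the pose at the moment of the call.
- manip.job_done(): hands the job in, once; it reports no verdict.
The state is a dict: "time": time; "joint_pos": joint angles; "joint_vel": joint speeds; "joint_efforts": joint torques, N m; "tool_pos": TCP position; "tool_rot": TCP orientation; "contact_force": force on the tool from outside, world axes, zero at the start; "ft_torque": the same for the moment, N m; "gripper_width": opening from 0.0 (shut) to 1.0 (fully open).
Only numpy, scipy, OpenCV 4.12 (cv2) and the standard library are available. Lean on these libraries where they do the work, as an engineer would, in place of code of your own. Each camera call takes 0.05 s, during which the arm holds its last target. There are 200 camera calls.

## Task

Check that the ball-seated steel platen of the compression tester rocks freely: with shut fingertips press its rim down lightly where the scribed cross lines meet the outer ring, until it tips about 4 degrees, first where the handle joins, then at the other three quarter points one after another, going round clockwise as seen from above, and let it spring back level after each press. Do not take hold of the handle or anything else, do not lift or shove the seat, and leave the things around it where they are.

Things in the scene. Friction and masses are not known exactly. Their poses are not given: they have to be found in the camera images.
- ball_seat: loose grey cast seat, 3 kg: round flange 164 mm across and 13 mm thick under a round housing 140 mm across, 55 mm high; it carries the platen. Origin at the centre of its underside on the bench, z up; the platen's handle points along its -x. Round it stand fixed machines: a cabinet 0.32 m high (a hopper on top) at x > 0.45, y < -0.5, and a balance 0.33 m high at x > 0.53, -0.18 < y < 0.04.
- platen: bright steel disc 130 mm across, 16 mm thick; origin at the centre of its flat top face, 80 mm above the bench, about which it tips any way. Springs level it. At 52 mm from the centre about 4 N tips it 4 degrees (that point sinks 3.6 mm); stop at 7.4 degrees (6.8 mm), 8 N. More than 20 N is too hard. Scribed with two rings (outer: 52 mm radius) and a cross, one line of it over the handle.
- platen_handle: only handle of the platen: a bar with a plain metal grip, 13 mm across, standing out level from the platen's edge to 118 mm from the centre, its axis 9 mm below the face; origin as platen, handle along -x.
- spot1 (a point): first point to press: on the outer scribed ring beside the handle; lies in the face, 52 mm from its centre, 80 mm above the bench
- spot2 (a point): second point, a quarter turn on from the handle, counted clockwise as seen from above; lies in the face, 52 mm from its centre
- spot3 (a point): third point, opposite the handle, counted clockwise as seen from above; lies in the face, 52 mm from its centre
- spot4 (a point): fourth point, three quarters of a turn on from the handle, counted clockwise as seen from above; lies in the face, 52 mm from its centre
- mortar_cube: bystander: grey mortar cube, 50 mm, right of the seat; origin under its centre
- tin: bystander: round aluminium tin with lid, 59 mm across, 38 mm high, left of the seat; origin under its centre
- mortar_prism: bystander: grey mortar bar 40 x 160 x 40 mm lying left of the seat; origin under its centre, long axis y
- spanner: bystander: flat open-ended spanner 198 mm long, 8 mm thick, left of the seat; origin under its centre, long axis y

How it is judged:
By the outcome, as a careful person would: the job done as asked, in the order asked, and still so for the second after the job is handed in, with the robot touching nothing.
It also fails if it takes over 48 s, if anything falls off the work surface, if the arm or the gripper's body presses on something with over 40 N, if the wrist force passes 120 N, or if a joint passes its speed limit or range.

## Working session

There is one attempt and no reset: what is moved stays moved. The work goes in short steps, Python scripts to look and compute and a shell command to move; the robot and the scene stay as the last step left them, time stands still between calls to the robot, and variables do not carry over. Pictures are saved under pics/ and viewed, about 8 in all and at most 12, crops included, and the job is handed in when it is done.

```bash
mkdir -p pics; ls; python3 - <<'E'
from plant import manip
import cv2
for n in("scene","side"):
    cv2.imwrite(f"pics/{n}0.png",manip.grab_frame(n)[:,:,::-1])
    c=manip.calibration(n);print(n,c)
s=manip.state();print(s, manip.tcp_to_tips)
E
```

```text
pics
scene {'fx': 360.1303011528828, 'fy': 360.1303011528828, 'cx': 258.2587831862255, 'cy': 191.69014521086189, 'k1': -0.060584366097895775, 'cam_to_world': array([[ 0.53605911,  0.33966744, -0.77283029, -0.17136494],
       [-0.84417845,  0.21369528, -0.49162697, -0.65500867],
       [-0.00183949,  0.91594779,  0.40129323,  0.41722789],
       [ 0.        ,  0.        ,  0.        ,  1.        ]])}
side {'fx': 437.5460871780797, 'fy': 437.5460871780797, 'cx': 258.66576797594143, 'cy': 187.4204976075594, 'k1': 0.018087144092610346, 'cam_to_world': array([[ 0.84533543,  0.4767301 , -0.24111497,  0.22231497],
       [-0.5342106 ,  0.75870082, -0.37281645, -0.59078988],
       [ 0.0052013 ,  0.44396113,  0.89603095,  0.94953636],
       [ 0.        ,  0.        ,  0.        ,  1.        ]])}
{'time': 0.1, 'joint_pos': array([-1.44399417e+00,  5.32984233e-02,  1.61418968e+00, -7.36273977e-06,
        1.47601813e+00, -1.19009409e-01]), 'joint_vel': array([-2.98157341e-03, -3.07198146e-03, -4.02035920e-03, -2.76357869e-05,
       -1.18463875e-03, -6.57928316e-04]), 'joint_efforts': array([-3.06207567e-04, -3.94906318e+01, -3.71366215e+01, -1.56363872e-04,
        3.93700917e-03,  2.62681780e-06]), 'tool_pos': array([ 0.15201367, -0.60567378,  0.25216152]), 'tool_rot': array([-6.71309098e-04,  7.88461515e-01, -6.15083347e-01, -6.81763647e-04]), 'contact_force': array([-0.65722334, -0.4038743 ,  0.653679  ]), 'ft_torque': array([0.00624071, 0.00618326, 0.05519481]), 'gripper_width': 1.0058293626051564} 0.022
```

View pics/scene0.png

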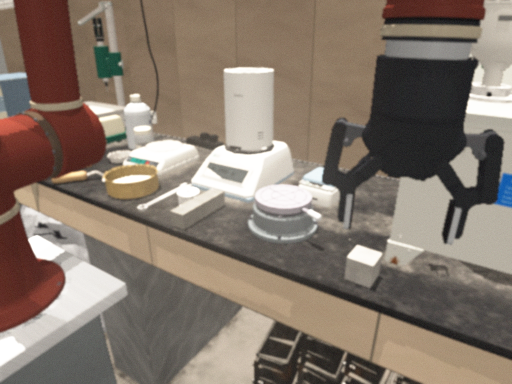

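View pics/side0.png

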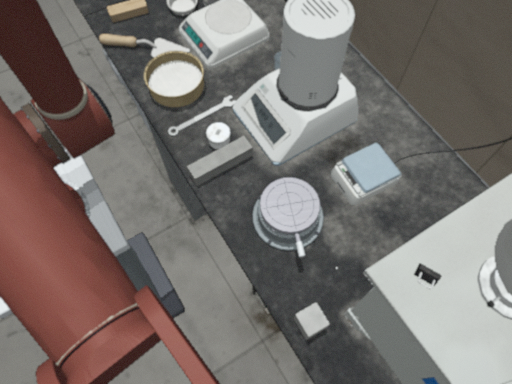

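The side view shows the platen at about (290,206), with its handle pointing down-image to (300,253). The cube is at (312,320) and the prism at (220,160). The scene view shows the platen at (284,200), with the arm clear of it.

```bash
cat > h.py <<'E'
import numpy as np, cv2
from plant import manip
def ray(c,u,v):
    K=np.array([[c['fx'],0,c['cx']],[0,c['fy'],c['cy']],[0,0,1]])
    p=cv2.undistortPoints(np.array([[[u,v]]],float),K,np.array([c['k1'],0,0,0]))[0,0]
    M=c['cam_to_world'];return M[:3,3],M[:3,:3]@np.array([p[0],-p[1],-1])
def at(c,u,v,z):
    o,d=ray(c,u,v);return o+d*(z-o[2])/d[2]
def proj(c,P):
    M=c['cam_to_world'];q=M[:3,:3].T@(np.array(P)-M[:3,3]);x,y=q[0]/-q[2],-q[1]/-q[2]
    f=1+c['k1']*(x*x+y*y);return c['fx']*x*f+c['cx'],c['fy']*y*f+c['cy']
E
python3 - <<'E'
import cv2
a=cv2.imread('pics/side0.png')[165:265,235:345];cv2.imwrite('pics/s1.png',cv2.resize(a,None,fx=6,fy=6,interpolation=cv2.INTER_CUBIC))
E
```

```text
(no output)
```

View pics/s1.png

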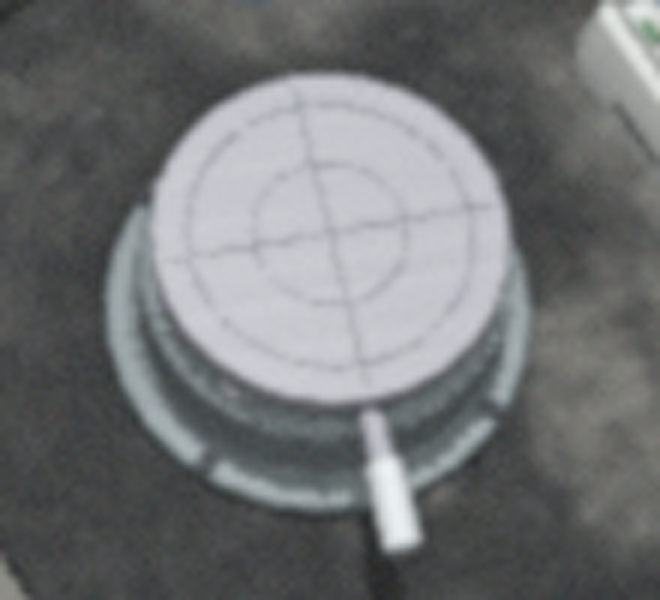

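The crop shows the cross centre at (333,232), the line ends at (368,385), (298,90), (170,261) and (492,206), and the handle tip at (403,548).

```bash
python3 - <<'E'
from h import *
c=manip.calibration('side')
g=lambda u,v,z=.08:at(c,235+(u+.5)/6-.5,165+(v+.5)/6-.5,z)
for n,p in dict(c=(333,232),r1=(362,367),r3=(303,105),r4=(190,258),r2=(472,209)).items():print(n,g(*p).round(4))
h=g(403,548,.071);print(h)
# fit platen outline
im=cv2.imread('pics/side0.png')[165:265,235:345]
m=(cv2.cvtColor(im,cv2.COLOR_BGR2GRAY)>150).astype('uint8');m=cv2.morphologyEx(m,cv2.MORPH_CLOSE,np.ones((5,5)));m=cv2.morphologyEx(m,cv2.MORPH_OPEN,np.ones((13,13)))
k=max(cv2.findContours(m,0,cv2.CHAIN_APPROX_NONE)[0],key=cv2.contourArea)[:,0]
P=np.array([at(c,235+u,165+v,.08)[:2] for u,v in k])
A=np.c_[2*P,np.ones(len(P))];s=np.linalg.lstsq(A,(P**2).sum(1),rcond=None)[0];print('fit',s[:2],np.sqrt(s[2]+s[0]**2+s[1]**2))
C=g(333,232)
a=np.degrees(np.arctan2(*(g(298,90)-g(368,385))[[1,0]]));b=np.degrees(np.arctan2(*(g(170,261)-g(492,206))[[1,0]]))
print('x-axis yaw',a, 'y axis',b, 'handle', np.degrees(np.arctan2(*(C-h)[[1,0]])))
c=manip.calibration('scene');print('scene px of C',proj(c,C))
w=manip.calibration('wrist');print(w['cam_to_world'].round(3), w['fx'])
E
```

```text
c [ 0.4937 -0.298   0.08  ]
r1 [ 0.473  -0.3469  0.08  ]
r3 [ 0.5133 -0.2491  0.08  ]
r4 [ 0.4442 -0.279   0.08  ]
r2 [ 0.5418 -0.3173  0.08  ]
[ 0.44966362 -0.40729608  0.071     ]
fit [ 0.49300513 -0.29845948] 0.06396463065505562
x-axis yaw 68.18047549088074 y axis 158.3844716248854 handle 68.05436029211202
scene px of C (np.float64(282.5889375760081), np.float64(194.6069196792217))
[[ 0.243  0.935  0.26   0.218]
 [-0.97   0.234  0.064 -0.589]
 [-0.001 -0.268  0.963  0.372]
 [ 0.     0.     0.     1.   ]] 329.365200799322
```

The seat is at about (0.4935,-0.298), with the handle at yaw about 248°. Clockwise from above, the order is spot1 (.474,-.346), spot2 (.445,-.279), spot3 (.513,-.250), spot4 (.542,-.317). I'll move above the platen with the fingers shut, turned to yaw -112°.

```bash
python3 -m pendant '{"linear":[[-2,-3.6,0],[-4,-7.2,0],[-6,-10.9,0],[-8,-14.5,0],[-10,-18,0],[-12,-22,0],[-14,-26,0],[-16,-30,0],[-18,-33.8,0],[-20,-37.4,0]],"rotation":[[0,0,4],[0,0,8],[0,0,12],[0,0,16],[0,0,20],[0,0,24],[0,0,28],[0,0,32],[0,0,36],[0,0,36]],"grip":[0,0.3,1,1,1,1,1,1,1,1]}'
python3 -m pendant '{"linear":[[-0.5,-3,0],[-0.5,-3,0],[-0.5,-3,0],[-0.5,-3,0],[-0.5,-3,0],[-0.5,-3,0],[-0.5,-3,0],[-0.5,-3,0],[-0.5,-3,0],[-0.5,-3,0]],"rotation":[[0,0,0],[0,0,0],[0,0,0],[0,0,0],[0,0,0],[0,0,0],[0,0,0],[0,0,0],[0,0,0],[0,0,0]],"grip":[1,1,1,1,1,1,1,1,1,1]}'
python3 - <<'E'
from h import *
s=manip.state();w=manip.calibration('wrist');np.save('w1.npy',w,allow_pickle=True)
cv2.imwrite('pics/w1.png',cv2.resize(manip.grab_frame('wrist')[:,:,::-1],None,fx=1.5,fy=1.5,interpolation=cv2.INTER_CUBIC))
print({k:s[k] for k in('time','tool_pos','tool_rot','joint_pos','contact_force','gripper_width')})
print(proj(w,[.4937,-.298,.08]),proj(w,s['tool_pos']-[0,0,.022]))
E
```

```text
time: 0.93
tool_pos: [0.4599, -0.3262, 0.2529]
tool_rot: [-0.0, -0.559, 0.829, 0.0]
contact_force: [1.5, -0.2, -0.0]
gripper_width: 0.002
time: 1.77
tool_pos: [0.4883, -0.3347, 0.2535]
tool_rot: [0.0, -0.56, 0.829, -0.0]
contact_force: [-0.5, 0.2, 0.7]
gripper_width: -0.003
{'time': 1.7667, 'tool_pos': array([ 0.48833557, -0.33469647,  0.25345582]), 'tool_rot': array([ 3.99056618e-05, -5.59595470e-01,  8.28765888e-01, -1.06726048e-04]), 'joint_pos': array([-7.26521555e-01, -2.51589555e-02,  1.69126860e+00,  2.45477867e-05,
        1.47525644e+00,  1.22727353e+00]), 'contact_force': array([-0.48204075,  0.21472049,  0.73139388]), 'gripper_width': -0.0029876179782433}
(np.float64(211.52635144148314), np.float64(187.78291741605182)) (np.float64(250.71475998587826), np.float64(250.5423102630387))
```

View pics/w1.png

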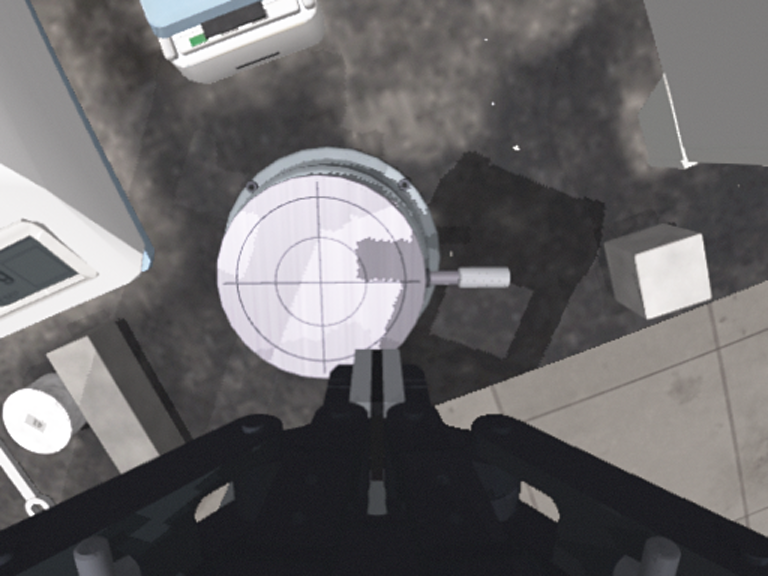

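The wrist picture shows the cross centre at (322,282), the line ends at (222,283), (420,281), (317,182) and (325,375), the handle tip at (510,277), and the shut tips spanning x 352–402, about 15 mm across the jaw axis.

```bash
python3 - <<'E'
from h import *
c=np.load('w1.npy',allow_pickle=True).item()
g=lambda u,v,z=.08:at(c,(u+.5)/1.5-.5,(v+.5)/1.5-.5,z)
C=g(322,282);print('C',C)
y=lambda a,b:np.degrees(np.arctan2(*(b-a)[[1,0]]))
print(y(g(420,281),g(222,283)), y(g(317,182),g(325,375)), y(g(510,277,.071),C))
for n,p in dict(s1=(411,281),s3=(237,283),s4=(318,197),s2=(325,361)).items(): q=g(*p);print(n,q,np.linalg.norm(q-C))
E
```

```text
C [ 0.49262611 -0.30052743  0.08      ]
68.5785771159426 158.6160028121528 68.4659784260889
s1 [ 0.47272448 -0.35146908  0.08      ] 0.05469119148257376
s3 [ 0.51181423 -0.25140532  0.08      ] 0.05273675564179748
s4 [ 0.54089641 -0.31902401  0.08      ] 0.05169280656629545
s2 [ 0.4437611  -0.28115168  0.08      ] 0.05256622970442395
```

```bash
python3 -m pendant '{"linear":[[1,0.4,0],[2,0.85,2],[2,0.85,5],[2,0.85,8],[2,0.85,11],[2,0.85,12.5],[2,0.85,13.5],[2,0.85,14.2],[2,0.85,14.2],[2,0.85,14.2]],"rotation":[[0,0,0],[0,0,0],[0,0,0],[0,0,0],[0,0,0],[0,0,0],[0,0,0],[0,0,0],[0,0,0],[0,0,0]],"grip":[1,1,1,1,1,1,1,1,1,1]}'
python3 - <<'E'
from h import *
s=manip.state();print(s['tool_pos'],s['contact_force'],s['ft_torque']);w=manip.calibration('wrist');np.save('w2.npy',w,allow_pickle=True)
cv2.imwrite('pics/w2.png',cv2.resize(manip.grab_frame('wrist')[:,:,::-1],None,fx=1.5,fy=1.5,interpolation=cv2.INTER_CUBIC))
E
```

```text
time: 2.65
tool_pos: [0.4736, -0.3505, 0.1123]
tool_rot: [0.0, -0.56, 0.829, -0.001]
contact_force: [-0.0, -0.6, 0.3]
gripper_width: 0.002
[ 0.4735702  -0.35053629  0.11226403] [-0.00733392 -0.63508027  0.31604254] [0.00952951 0.03879719 0.01968451]
```

View pics/w2.png

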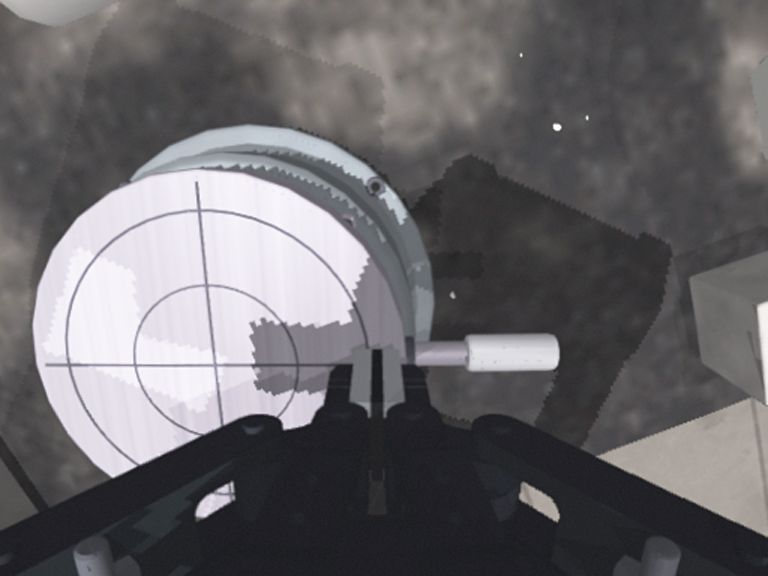

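The tips hover over the scribed ring by the handle; the line is at row 365, the cross centre at (213,365) and the ring crossing at about (367,365).

```bash
python3 - <<'E'
from h import *
c=np.load('w2.npy',allow_pickle=True).item()
g=lambda u,v,z=.08:at(c,(u+.5)/1.5-.5,(v+.5)/1.5-.5,z)
C=g(213.5,365);print('C',C, 'ring r1',g(367,355),np.linalg.norm(g(67,365)-C),np.linalg.norm(g(198.5,210)-C), 'rim',g(34,365))
print([proj(c,np.array([.47357,-.35054,.0903])+a*np.array([-.373,-.928,0])+b*np.array([-.928,.373,0])) for a in(-.0075,.0075) for b in (-.011,.011)])
E
```

```text
C [ 0.493262   -0.29914443  0.08      ] ring r1 [ 0.47738216 -0.34873031  0.08      ] 0.05218140004956609 0.052047127970474255 rim [ 0.51662581 -0.23886996  0.08      ]
[(np.float64(234.4975992777753), np.float64(228.94471200297406)), (np.float64(235.21052156992783), np.float64(271.4872969633183)), (np.float64(266.92420011650074), np.float64(228.89099089058038)), (np.float64(266.3257736357454), np.float64(271.43048573927126))]
```

```bash
python3 -m pendant '{"linear":[[0,0,0.3],[0,0,0.6],[0,0,0.8],[0,0,0.95],[0,0,1.05],[0,0,1.15],[0,0,1.25],[0,0,1.3],[0,0,1.3],[0,0,1.3]],"rotation":[[0,0,0],[0,0,0],[0,0,0],[0,0,0],[0,0,0],[0,0,0],[0,0,0],[0,0,0],[0,0,0],[0,0,0]],"grip":[1,1,1,1,1,1,1,1,1,1]}'
python3 - <<'E'
from h import *
s=manip.state();print(s['tool_pos'],s['contact_force'],s['ft_torque'])
a=manip.grab_frame('wrist')[:,:,::-1];cv2.imwrite('pics/w3.png',a)
print(manip.state()['contact_force'])
E
```

```text
time: 3.53
tool_pos: [0.4733, -0.3499, 0.0986]
tool_rot: [0.0, -0.56, 0.829, -0.0]
contact_force: [-1.4, 1.6, 4.8]
gripper_width: 0.0
[ 0.47334114 -0.34987995  0.09864551] [-1.43509675  1.6122161   4.84273022] [ 0.31146964  0.20679319 -0.01109651]
[-1.43381228  2.30860039  4.67536256]
```

Spot 1: about 3.4 mm sink at 4.7 N, which is about 4°. Next I'll release and turn to spot 2.

```bash
python3 -m pendant '{"linear":[[0,0,-0.4],[0,0,-0.8],[0,0,-1.4],[0,0,-2],[-1,1,-2],[-2.4,2.5,-2],[-4,4,-2],[-5.4,5.55,-2],[-5.4,5.55,-2],[-5.4,5.55,-2]],"rotation":[[0,0,0],[0,0,0],[0,0,0],[0,0,-7],[0,0,-14],[0,0,-21],[0,0,-28],[0,0,-35],[0,0,-42],[0,0,-49]],"grip":[1,1,1,1,1,1,1,1,1,1]}'
python3 -m pendant '{"linear":[[0,0,0],[0,0,0],[0,0,0],[0,0,0],[0,0,0.3],[0,0,0.6],[0,0,0.6],[0,0,0.6],[0,0,0.6],[0,0,0.6]],"rotation":[[0,0,-7],[0,0,-14],[0,0,-21],[0,0,-28],[0,0,-35],[0,0,-41],[0,0,-41],[0,0,-41],[0,0,-41],[0,0,-41]],"grip":[1,1,1,1,1,1,1,1,1,1]}'
python3 - <<'E'
from h import *
s=manip.state();print(s['tool_pos'],s['joint_pos'],s['contact_force'])
cv2.imwrite('pics/w4.png',manip.grab_frame('wrist')[:,:,::-1]);cv2.imwrite('pics/s4.png',manip.grab_frame('scene')[:,:,::-1])
a=np.hstack([cv2.imread('pics/w3.png'),cv2.imread('pics/w4.png')]);cv2.imwrite('pics/w34.png',cv2.resize(a,(800,300),interpolation=cv2.INTER_AREA))
E
```

```text
time: 4.42
tool_pos: [0.4414, -0.2781, 0.1184]
tool_rot: [0.0, 0.855, -0.519, 0.0]
contact_force: [0.4, -0.4, 0.6]
gripper_width: 0.001
time: 5.25
tool_pos: [0.442, -0.2792, 0.1126]
tool_rot: [0.0, 0.982, -0.191, 0.0]
contact_force: [0.3, -0.9, -0.2]
gripper_width: -0.001
[ 0.44200028 -0.2792225   0.11261275] [-7.05806774e-01 -6.03994252e-02  1.97100121e+00 -4.28761139e-05
  1.23049125e+00 -3.21758668e-01] [ 0.27562807 -0.88102731 -0.24830186]
```

View pics/w34.png

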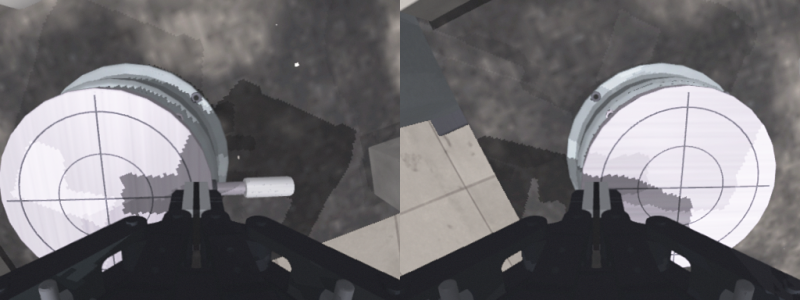

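The left half, during press 1, shows the platen tipped at the handle. The right half shows it level again, with the tips over the spot 2 ring crossing (about 596,187). I'll press spot 2.

```bash
python3 -m pendant '{"linear":[[0,0,0.3],[0,0,0.6],[0,0,0.8],[0,0,0.95],[0,0,1.05],[0,0,1.15],[0,0,1.25],[0,0,1.32],[0,0,1.32],[0,0,1.32]],"rotation":[[0,0,0],[0,0,0],[0,0,0],[0,0,0],[0,0,0],[0,0,0],[0,0,0],[0,0,0],[0,0,0],[0,0,0]],"grip":[1,1,1,1,1,1,1,1,1,1]}'
python3 - <<'E'
from h import *
for i in range(3):
    cv2.imwrite('pics/w5.png',manip.grab_frame('wrist')[:,:,::-1]);s=manip.state();print(s['tool_pos'],s['contact_force'])
E
```

```text
time: 6.18
tool_pos: [0.4418, -0.279, 0.0992]
tool_rot: [-0.0, 0.982, -0.19, -0.0]
contact_force: [-1.9, 2.0, 2.5]
gripper_width: -0.002
[ 0.44182123 -0.27901201  0.09923651] [-1.72866739  2.17192329  4.37172476]
[ 0.44183024 -0.27900358  0.09921308] [-1.67877591  3.28826285  3.51009014]
[ 0.44185062 -0.27898645  0.09921977] [-2.2299728   2.59947638  4.48712741]
```

```bash
python3 -m pendant '{"linear":[[0,0,0.03],[0,0,0.06],[0,0,0.06],[0,0,0.06],[0,0,0.06],[0,0,0.06],[0,0,0.06],[0,0,0.06],[0,0,0.06],[0,0,0.06]],"rotation":[[0,0,0],[0,0,0],[0,0,0],[0,0,0],[0,0,0],[0,0,0],[0,0,0],[0,0,0],[0,0,0],[0,0,0]],"grip":[1,1,1,1,1,1,1,1,1,1]}'
python3 - <<'E'
from h import *
for i in range(3):
    cv2.imwrite('pics/w5.png',manip.grab_frame('wrist')[:,:,::-1]);s=manip.state();print(s['tool_pos'],s['contact_force'])
E
```

```text
time: 7.17
tool_pos: [0.4419, -0.2791, 0.0985]
tool_rot: [-0.0, 0.982, -0.19, -0.0]
contact_force: [-2.5, 2.0, 3.8]
gripper_width: -0.003
[ 0.44188819 -0.27905363  0.09849374] [-2.68003834  3.0928583   3.97733077]
[ 0.44191226 -0.27904963  0.09850045] [-1.92027461  2.7864245   4.40427171]
[ 0.44188817 -0.27904784  0.09848481] [-2.38792954  2.81933011  4.17516179]
```

Spot 2: 3.5 mm sink at about 4.2 N. Next is spot 3.

```bash
python3 -m pendant '{"linear":[[0,0,-0.4],[0,0,-0.8],[0,0,-1.4],[0,0,-2],[1,-1,-2],[2.4,-2.5,-2],[4,-4,-2],[5.5,-5.55,-2],[5.5,-5.55,-2],[5.5,-5.55,-2]],"rotation":[[0,0,0],[0,0,0],[0,0,0],[0,0,7],[0,0,14],[0,0,21],[0,0,28],[0,0,35],[0,0,42],[0,0,49]],"grip":[1,1,1,1,1,1,1,1,1,1]}'
python3 -m pendant '{"linear":[[0,0,0],[0,0,0],[0,0,0],[0,0,0],[0,0,0.3],[0,0,0.6],[0,0,0.6],[0,0,0.6],[0,0,0.6],[0,0,0.6]],"rotation":[[0,0,7],[0,0,14],[0,0,21],[0,0,28],[0,0,35],[0,0,41],[0,0,41],[0,0,41],[0,0,41],[0,0,41]],"grip":[1,1,1,1,1,1,1,1,1,1]}'
python3 - <<'E'
from h import *
s=manip.state();print(s['tool_pos'],s['contact_force'],manip.calibration('wrist')['cam_to_world'].round(4))
np.save('w6.npy',manip.calibration('wrist'),allow_pickle=True)
cv2.imwrite('pics/w6.png',cv2.resize(manip.grab_frame('wrist')[:,:,::-1],None,fx=1.5,fy=1.5,interpolation=cv2.INTER_CUBIC))
E
```

```text
time: 8.15
tool_pos: [0.5149, -0.2479, 0.1191]
tool_rot: [0.0, 0.813, -0.582, 0.001]
contact_force: [0.0, -1.3, 0.0]
gripper_width: 0.003
time: 8.98
tool_pos: [0.5138, -0.2483, 0.1129]
tool_rot: [0.0, -0.56, 0.828, -0.0]
contact_force: [0.1, -0.3, 0.6]
gripper_width: -0.004
[ 0.51383994 -0.24829588  0.11289439] [ 0.107114   -0.32118094  0.63708319] [[-0.3725  0.8942  0.2483  0.5766]
 [-0.928  -0.3593 -0.0982 -0.2734]
 [ 0.0014 -0.267   0.9637  0.2332]
 [ 0.      0.      0.      1.    ]]
```

View pics/w6.png

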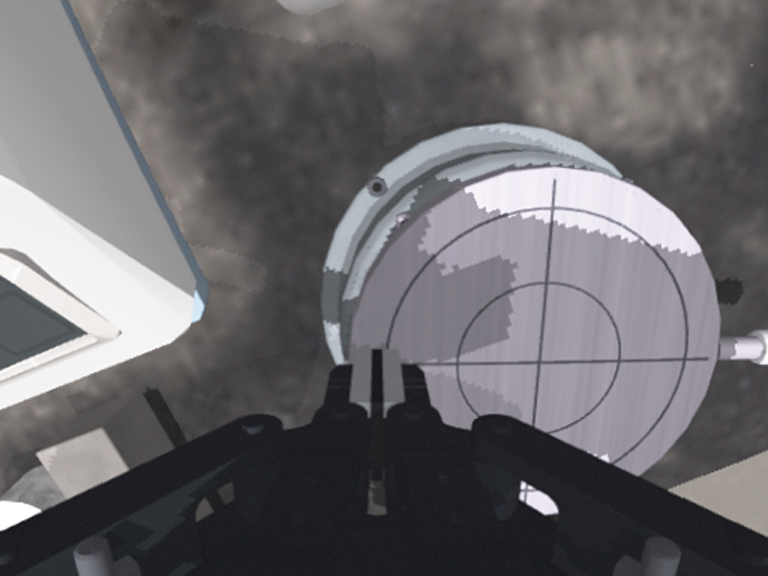

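The tips are over the ring opposite the handle, with the cross centre at (541,362) and the line at row 361. The platen is level. I'll press spot 3.

```bash
python3 -m pendant '{"linear":[[0,0,0.3],[0,0,0.6],[0,0,0.8],[0,0,0.95],[0,0,1.1],[0,0,1.2],[0,0,1.3],[0,0,1.4],[0,0,1.4],[0,0,1.4]],"rotation":[[0,0,0],[0,0,0],[0,0,0],[0,0,0],[0,0,0],[0,0,0],[0,0,0],[0,0,0],[0,0,0],[0,0,0]],"grip":[1,1,1,1,1,1,1,1,1,1]}'
python3 - <<'E'
from h import *
for i in range(3):
    cv2.imwrite('pics/w7.png',manip.grab_frame('wrist')[:,:,::-1]);s=manip.state();print(s['tool_pos'],s['contact_force'])
c=np.load('w6.npy',allow_pickle=True).item();print(at(c,541.5/1.5-.5,362.5/1.5-.5,.08))
E
```

```text
time: 9.87
tool_pos: [0.5136, -0.2482, 0.0987]
tool_rot: [-0.0, -0.56, 0.829, 0.0]
contact_force: [-2.9, 0.9, 4.2]
gripper_width: 0.001
[ 0.5135841  -0.24813434  0.09872224] [-3.12702865  1.8724658   4.12267574]
[ 0.51357856 -0.24816023  0.09872731] [-2.89524718  2.27098052  4.1837338 ]
[ 0.51358127 -0.24818945  0.09871646] [-3.44653908  1.35979586  4.40805466]
[ 0.49280581 -0.30003205  0.08      ]
```

Spot 3: 3.3 mm sink at 4.2 N, and the seat has not moved. Next is spot 4.

```bash
python3 -m pendant '{"linear":[[0,0,-0.4],[0,0,-0.8],[0,0,-1.4],[0,0,-2],[1,-1,-2],[2.4,-2.5,-2],[4,-4,-2],[5.45,-5.5,-2],[5.45,-5.5,-2],[5.45,-5.5,-2]],"rotation":[[0,0,0],[0,0,0],[0,0,0],[0,0,-7],[0,0,-14],[0,0,-21],[0,0,-28],[0,0,-35],[0,0,-42],[0,0,-49]],"grip":[1,1,1,1,1,1,1,1,1,1]}'
python3 -m pendant '{"linear":[[0,0,0],[0,0,0],[0,0,0],[0,0,0],[0,0,0.3],[0,0,0.6],[0,0,0.6],[0,0,0.6],[0,0,0.6],[0,0,0.6]],"rotation":[[0,0,-7],[0,0,-14],[0,0,-21],[0,0,-28],[0,0,-35],[0,0,-41],[0,0,-41],[0,0,-41],[0,0,-41],[0,0,-41]],"grip":[1,1,1,1,1,1,1,1,1,1]}'
python3 - <<'E'
from h import *
s=manip.state();print(s['tool_pos'],s['contact_force'])
cv2.imwrite('pics/w8.png',cv2.resize(manip.grab_frame('wrist')[:,:,::-1],None,fx=1.5,fy=1.5,interpolation=cv2.INTER_CUBIC))
E
```

```text
time: 10.85
tool_pos: [0.545, -0.3206, 0.119]
tool_rot: [-0.0, 0.854, -0.52, 0.001]
contact_force: [-0.5, -0.1, 0.4]
gripper_width: 0.003
time: 11.68
tool_pos: [0.5445, -0.3193, 0.1129]
tool_rot: [0.0, 0.982, -0.191, 0.0]
contact_force: [-0.0, 0.5, 0.6]
gripper_width: -0.004
[ 0.54451985 -0.31932914  0.11286271] [-0.00737656  0.49880123  0.57171698]
```

View pics/w8.png

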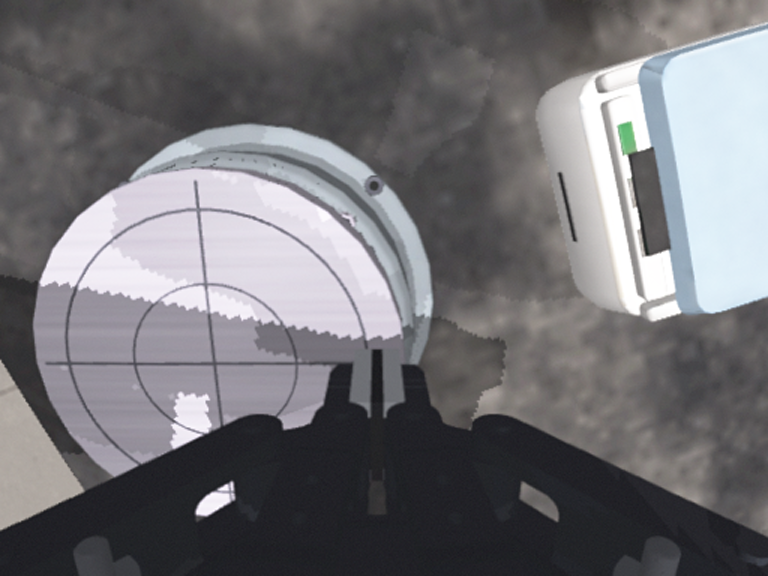

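The tips are on the spot 4 ring crossing (about 368,363), the cross centre is at (213,364), and the platen is level. I'll press.

```bash
python3 -m pendant '{"linear":[[0,0,0.3],[0,0,0.6],[0,0,0.8],[0,0,0.95],[0,0,1.1],[0,0,1.2],[0,0,1.3],[0,0,1.4],[0,0,1.4],[0,0,1.4]],"rotation":[[0,0,0],[0,0,0],[0,0,0],[0,0,0],[0,0,0],[0,0,0],[0,0,0],[0,0,0],[0,0,0],[0,0,0]],"grip":[1,1,1,1,1,1,1,1,1,1]}'
python3 - <<'E'
from h import *
for i in range(3):
    cv2.imwrite('pics/w9.png',manip.grab_frame('wrist')[:,:,::-1]);s=manip.state();print(s['tool_pos'],s['contact_force'])
E
```

```text
time: 12.57
tool_pos: [0.5444, -0.3193, 0.0989]
tool_rot: [0.0, 0.982, -0.19, 0.0]
contact_force: [-2.5, 1.3, 4.5]
gripper_width: 0.001
[ 0.54438566 -0.31923445  0.09883128] [-2.77106147  0.97105285  4.34888586]
[ 0.54437911 -0.31926635  0.09884373] [-2.71090466  1.86355073  4.16453245]
[ 0.5443707  -0.31928373  0.09882142] [-2.57484418  1.33101926  4.54794687]
```

Spot 4: 3.2 mm sink at 4.4 N, about 3.9°. I'll withdraw straight up and check.

```bash
python3 -m pendant '{"linear":[[0,0,-0.4],[0,0,-0.8],[0,0,-1.4],[0,0,-3],[0,0,-5],[0,0,-8],[0,0,-11],[0,0,-14],[0,0,-14],[0,0,-14]],"rotation":[[0,0,0],[0,0,0],[0,0,0],[0,0,0],[0,0,0],[0,0,0],[0,0,0],[0,0,0],[0,0,0],[0,0,0]],"grip":[1,1,1,1,1,1,1,1,1,1]}'
python3 - <<'E'
from h import *
s=manip.state();print(s['time'],s['contact_force'])
w=manip.grab_frame('wrist')[:,:,::-1];s=manip.grab_frame('side')[:,:,::-1]
cv2.imwrite('pics/end.png',cv2.resize(np.hstack([w,s]),(800,300),interpolation=cv2.INTER_AREA))
E
```

```text
time: 13.55
tool_pos: [0.5456, -0.3202, 0.2423]
tool_rot: [0.001, 0.982, -0.19, 0.003]
contact_force: [0.2, 0.4, -0.1]
gripper_width: 0.0
13.55 [ 0.20781385  0.37837427 -0.09299454]
```

View pics/end.png

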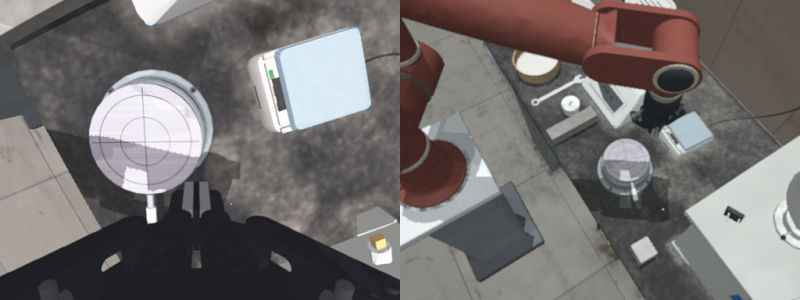

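The gripper is clear, the platen (about 147,140 in the left half) is level, and the cube, prism, tin and spanner are where they were in the side view. I'll hand in.

```bash
python3 -c "from plant import manip;print(manip.job_done())"
```

```text
the job is handed in; nothing more can be done
None
```

I pressed the platen rim lightly with shut fingertips at all four points: first at the handle, then clockwise as seen from above. I lifted off after each press, then handed the job in at about 13.7 s.

| Point | Sink | Vertical force | Estimated tip |
|---|---|---|---|
| spot1 (handle) | 3.4 mm | about 4.7 N | about 4.1° |
| spot2 | 3.5 mm | about 4.2 N | about 4.2° |
| spot3 | 3.3 mm | about 4.2 N | about 4.0° |
| spot4 | 3.2 mm | about 4.4 N | about 3.9° |

- **How the tip was worked out:** I took it from the measured fingertip height and the distance of the tips' inner edge from the centre. I aimed the tips at 55 mm, not 52 mm, so that this edge would bear near the ring. The camera did not measure the angle directly.
- **Spot 2:** this press was made in two stages. The first stopped at about 2.8 mm (3.4°), so I went 0.7 mm deeper without lifting.
- **Sideways force:** the sensor also read about 2–4 N sideways during each press, which I did not explain. The cross centre still came out within about 1 mm of its earlier position when rechecked before the spot 3 press.
- **Last checks:** in the wrist pictures before spots 2, 3 and 4, and again at the end, the platen looked level. In the final side view the seat, cube, prism, tin and spanner looked unmoved; I judged this by eye. The gripper was clear and the contact force was about zero. None of these checks failed.

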